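Fit the drive hubs to the rotary exhibit stages

TASK

The rotary exhibit stages of this imaging bench are missing their drive hubs, which wait clamped in the long-jaw vise. Take the guard caps off all three stages and put them in the white tray, slide the vise open, lift out every hub there is and push each onto the splined spindle of the stage of its own colour, rocking it to and fro until the teeth mesh and it sits fully home on the stage. At the end leave the empty vise closed and the caps in the tray, and do not disturb the tape roll, the loupe or the scale bar.

Things in the scene. Friction and masses are not known exactly. Their poses are not given: they have to be found in the camera images.
- hub_red_c (a point): Centre, 28 mm above the underside, of the loose red hub (may be absent). Upright hexagonal collar 52 mm across flats, 56 tall, 0.3 kg, with a hexagonal flange 60 across flats on its lowest 6 mm. z: bore axis; a pair of flats faces +-x, others every 60 degrees. Grip across two flats near the top.
- seat_red (a point): Centre of the top face of the fixed round red stage, 84 mm across, 22 mm high; the red hub's underside must rest here. A steel splined spindle rises from here: core 26 mm across; six teeth 6 mm wide reach 18 mm from the axis and 32 mm up; above them a plain nose 26 mm across up to 37 mm, tapering to 18 across at 43 mm.
- hub_gold_c (a point): Centre, 28 mm above the underside, of the loose gold hub (may be absent). All hubs are alike: the bore goes through, 39 mm between its inner walls, with six teeth 6 mm wide, one inside the middle of each flat, reaching in to 14.5 mm from the axis, over the lowest 46 mm.
- seat_gold (a point): Centre of the top face of the fixed round gold stage, 84 mm across, 22 mm high; the gold hub's underside must rest here. All stages are alike. The spindle hardly turns (0.8 N m) and stands at any angle, seen from above but not in this point's axes. A hub meshes within about 6 degrees and 1.5 mm of true.
- hub_blue_c (a point): Centre, 28 mm above the underside, of the loose blue hub (may be absent). All hubs are alike, see the others. A hub looks the same after any turn of 60 degrees.
- seat_blue (a point): Centre of the top face of the fixed round blue stage, 84 mm across, 22 mm high; the blue hub's underside must rest here. All stages are alike. A hub whose teeth stand on the spindle's teeth sits 32 mm too high; turn it up to 30 degrees either way under light pressure until it drops in.
- vise_floor (a point): Middle of the fixed vise's floor, 15 mm above the bench. Two or three hubs stand in a row along its y at -75, 0, 75 mm, flats to the jaws. +x: fixed jaw, 30.5 mm away, 20 mm high, 236 long. -x: sliding jaw, 21.5 mm high; its lip overhangs the flanges by 3 mm, so hubs cannot be lifted while it is closed. Bed: x -125 to 55 mm.
- vise_jaw (a joint): Sliding vise jaw: 0 m closed, 0.040 m fully open (it slides along the vise's -x). Stays where it is left; about 4 N moves it.
- jaw_handle (a point): Grip point on the upright black handle post of the sliding jaw (20 mm diameter, orange band at its top, 17 mm above this point; free for 32 mm below it). It moves with the jaw; its axes are the vise's: pull along -x to open. Closed, it is 73 mm from the middle of the hub row.
- cap_red_c (a point): Centre, 39 mm above the underside, of the loose grey guard cap that covers the red stage's spindle at the start (the three caps look alike). Hexagonal cup open below, 47 mm across flats and 50 tall, 0.08 kg, with a round black knob on top, 24 mm across, from 50 to 78 mm above the underside. z: its axis. It rests on the stage's top face and lifts straight off.
- cap_gold_c (a point): Centre, 39 mm above the underside, of the loose grey guard cap that covers the gold stage's spindle at the start (the three caps look alike). Hexagonal cup open below, 47 mm across flats and 50 tall, 0.08 kg, with a round black knob on top, 24 mm across, from 50 to 78 mm above the underside. z: its axis. It rests on the stage's top face and lifts straight off.
- cap_blue_c (a point): Centre, 39 mm above the underside, of the loose grey guard cap that covers the blue stage's spindle at the start (the three caps look alike). Hexagonal cup open below, 47 mm across flats and 50 tall, 0.08 kg, with a round black knob on top, 24 mm across, from 50 to 78 mm above the underside. z: its axis. It rests on the stage's top face and lifts straight off.
- tray_in (a point): Middle of the inner floor, 4 mm above the bench, of the fixed open white tray, 150 x 150 mm outside, walls 4 mm thick and 30 mm high; axes along its sides. The three caps fit in it side by side, 68 mm apart.
- tape_roll: Bystander: roll of red tape lying flat, 68 mm across, 24 mm high. Origin at its underside.
- loupe: Bystander: black stand loupe, 44 mm across, 42 mm high. Origin at its underside.
- scale_bar: Bystander: white photographic scale lying flat, 30 x 100 x 5 mm, long along y. Origin at its underside.

How it is judged (in metres and radians):
On the way, in this order (a step that is already met when the one before it is completed fails the run):
1. the vise jaw is slid open, by at least 20 mm (value of joint vise_jaw above 0.02 m), for 0.2 s.
2. every hub is fully home on the stage of its colour (horizontal distance between hub_red_c and seat_red below 0.004 m and z of hub_red_c in the frame of seat_red below 0.031 m and angle between each of hub_red_c, hub_gold_c, hub_blue_c's own z axis and vertical below 0.06 rad and horizontal distance between hub_gold_c and seat_gold below 0.004 m and z of hub_gold_c in the frame of seat_gold below 0.031 m and horizontal distance between hub_blue_c and seat_blue below 0.004 m and z of hub_blue_c in the frame of seat_blue below 0.031 m), for 0.2 s.
At the end, for the whole second after the job is handed in: Every hub present stands meshed on the stage of its colour: axis within 4 mm of the spindle's, underside within 3 mm of the stage's top face, upright within 0.06 rad; all three caps are in the tray, centres under 55 mm above its floor; the vise jaw is closed to within 6 mm (all of step 2 and x of cap_red_c in the frame of tray_in between -0.071 and 0.071 m and y of cap_red_c in the frame of tray_in between -0.071 and 0.071 m and z of each of cap_red_c, cap_gold_c, cap_blue_c in the frame of tray_in below 0.055 m and x of cap_gold_c in the frame of tray_in between -0.071 and 0.071 m and y of cap_gold_c in the frame of tray_in between -0.071 and 0.071 m and x of cap_blue_c in the frame of tray_in between -0.071 and 0.071 m and y of cap_blue_c in the frame of tray_in between -0.071 and 0.071 m and value of joint vise_jaw below 0.006 m); the robot touches nothing.
It fails at once if the tape roll is moved by more than 30 mm (distance of tape_roll from where it was at the start of the episode above 0.03 m).
It fails at once if the loupe is moved by more than 30 mm (distance of loupe from where it was at the start of the episode above 0.03 m).
It fails at once if the scale bar is moved by more than 30 mm (distance of scale_bar from where it was at the start of the episode above 0.03 m).
Of hub_red, hub_gold, hub_blue only 2 to 3 are there at a start; the rules pass over those that are not, and their reading is None.
At some moment in a run one of hub_red, hub_gold, hub_blue may be knocked a few centimetres aside while the robot is not near it.
Once in a run the grip may slacken for a moment while it holds something.
It also fails if it takes over 210 s, if anything falls off the work surface, if the arm or the gripper's body presses on something with over 40 N, if the wrist force passes 120 N, or if a joint passes its speed limit or range.

ROBOT

A 6-joint arm with a two-finger parallel gripper is mounted at the origin on the work surface. World frame = base frame: x ahead of the robot, y to its left, z up, the work surface at z = 0. Lengths are in mm, angles in degrees, forces in N, time in s.
With the tool pointing down it reaches from about 425 to 925 mm from the base axis. Payload 12.5 kg.
Tool frame: the origin (TCP) lies midway between the tips of the shut fingers; the grasp point (between the pads) lies 19 mm behind it (r.tcp_to_grasp is the distance from the TCP to the grasp point, in mm); z points along the fingers, y is the direction in which the jaws open and shut (so a half turn about z gives the same grasp; the last joint's range is limited). The gripper opens to 85 mm and grips with 20 to 120 N. Pads are 22 mm wide; open, the fingers measure 114 mm over their backs; the gripper's body (76 mm by 85 mm) begins 54 mm behind the grasp point. The pads swing forward as they close: fully open they stand 13 mm farther back than shut.
Start: joints at [58.121, 28.126, 89.318, -0, 62.55, -6.05], TCP at [272.29, 562.586, 231.327] pointing down, gripper open.
Joint ranges: [-177.58, 177.58], [-47.91, 125.51], [2.72, 160], [-65.01, 245.01], [3.68, 167.84], [-153.87, 153.87]. Speed limits (degrees/s): [127.2, 127.2, 159.86, 180, 180, 180].

INTERFACE

Orientations are given as [roll, pitch, yaw] about the fixed x, y, z axes, in that order (R = Rz(yaw) Ry(pitch) Rx(roll)).
In Python, from workcell import r, solve_ik, cams, get_time, get_qpos, get_dq, get_joint_torque, get_position, get_ee_rot, get_wrist_force, get_moment, get_grip_width gives the robot as it stands. Calls block until the motion is done:
- r.move_to(position, orientation): joint-space move of the TCP to a pose.
- r.move_straight(position, ori=None, velocity=150): straight line of the TCP; ori=None keeps the orientation; velocity is the mean speed in mm/s.
- r.set_joints(angles): joint-space move.
- r.let_go() and r.gripper_close(strength=None): open the fingers fully, or close them until they stop; strength is the grip in N (None keeps the last).
- r.dwell(seconds).
- solve_ik(position, orientation): joint angles nearest the present ones, or None.
- cams.camera(name): name is "scene" or "top" or "wrist"; returns (picture, depth): 480x640x3 uint8, red, green, blue; 480x640 float32, mm along the optical axis (not along the pixel's ray), 0 where there is no reading.
- cams.camera_params(name): a dict with "K" (3x3 intrinsics, pixels), "rvec" (rotation vector, rad) and "tvec" (3), from world to camera coordinates, as OpenCV has them; the wrist camera has in their place "mount" (4x4, takes a point from camera to tool coordinates, whose origin is the TCP and whose axes are the flange's). Camera axes: x right, y down, z forward; pixel columns grow to the right and rows downward; lengths in mm; the calibration is good to about 2 mm. A picture is of the moment at which its call begins: read the wrist's pose just before it. camera_params takes no time and is no camera call.
A pose or a line that the arm cannot do raises r.MotionError and nothing moves.
- r.close_job(): hands the job in, once; it reports no verdict.
Readings, each from a call of its own:
- get_time(): time.
- get_qpos(): joint angles.
- get_dq(): joint speeds.
- get_joint_torque(): joint torques, N m.
- get_position(): TCP position.
- get_ee_rot(): TCP orientation.
- get_wrist_force(): force on the tool from outside, world axes, zero at the start.
- get_moment(): the same for the moment, N m.
- get_grip_width(): opening from 0.0 (shut) to 1.0 (fully open).
Only numpy, scipy, OpenCV 4.12 (cv2) and the standard library are available. Lean on these libraries where they do the work, as an engineer would, in place of code of your own. Each camera call takes 0.05 s, during which the arm holds its last target.

## Working session

There is one attempt and no reset: what is moved stays moved. The work goes in short steps, each a Python script; the robot and the scene stay as the last script left them, time stands still between calls to the robot, and variables do not carry over. Pictures are saved under pics/ and viewed, and the job is handed in when it is done.

```bash
ls; mkdir -p pics; python3 - <<'E'
from workcell import *
import cv2
for n in ("scene","top","wrist"):
    p,d=cams.camera(n); cv2.imwrite(f"pics/{n}0.png",p[:,:,::-1]); print(n,cams.camera_params(n), (d>0).mean())
print(get_time(),get_ee_rot(),r.tcp_to_grasp,get_grip_width())
E
```

```text
pics
scene {'K': array([[529.11751683,   0.        , 321.62005117],
       [  0.        , 529.11751683, 242.04995242],
       [  0.        ,   0.        ,   1.        ]]), 'rvec': array([ 1.2092776 ,  2.13595715, -1.10067893]), 'tvec': array([ 280.51992928, -252.21436659, 1605.32115941])} 0.996201171875
top {'K': array([[517.53504594,   0.        , 311.31160041],
       [  0.        , 517.53504594, 250.28074521],
       [  0.        ,   0.        ,   1.        ]]), 'rvec': array([ 2.17476932, -2.14004248,  0.16856041]), 'tvec': array([  29.72751477,  578.33929775, 1039.16955326])} 0.99603515625
wrist {'K': array([[409.7423466 ,   0.        , 319.9900758 ],
       [  0.        , 409.7423466 , 235.47256794],
       [  0.        ,   0.        ,   1.        ]]), 'mount': array([[ 9.38046037e-04, -9.64384570e-01, -2.64502404e-01,
         6.61650857e+01],
       [ 9.99999558e-01,  8.88446258e-04,  3.07149420e-04,
         8.70539664e-01],
       [-6.12139905e-05, -2.64502575e-01,  9.64384977e-01,
        -1.41973567e+02],
       [ 0.00000000e+00,  0.00000000e+00,  0.00000000e+00,
         1.00000000e+00]])} 0.9957845052083333
0.15 [-1.79958511e+02 -7.03534622e-03  1.54171151e+02] 18.700000000000003 1.0001616742670512
```

View pics/scene0.png

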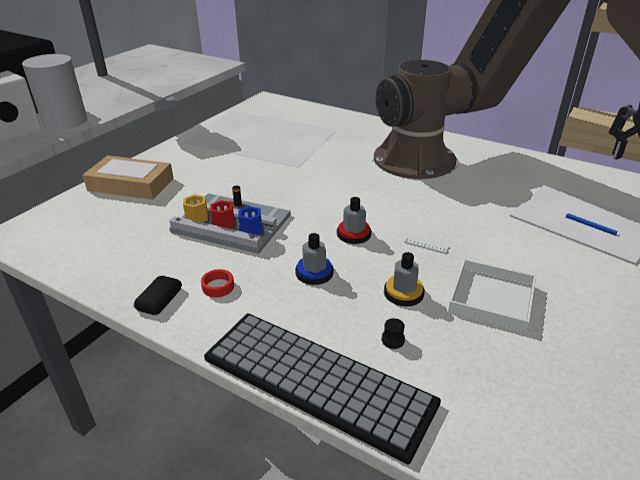

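View pics/top0.png

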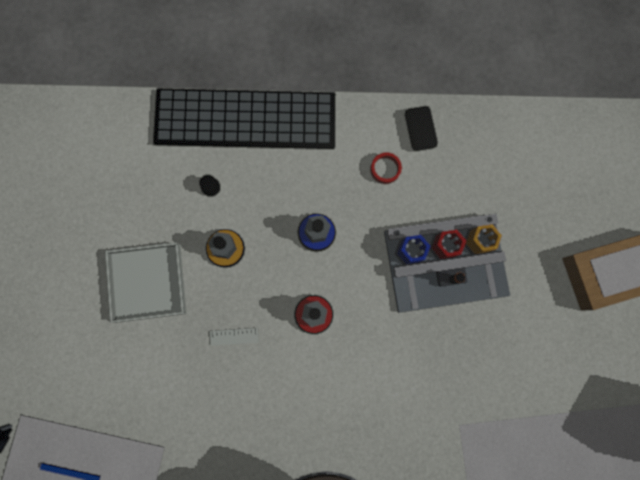

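View pics/wrist0.png

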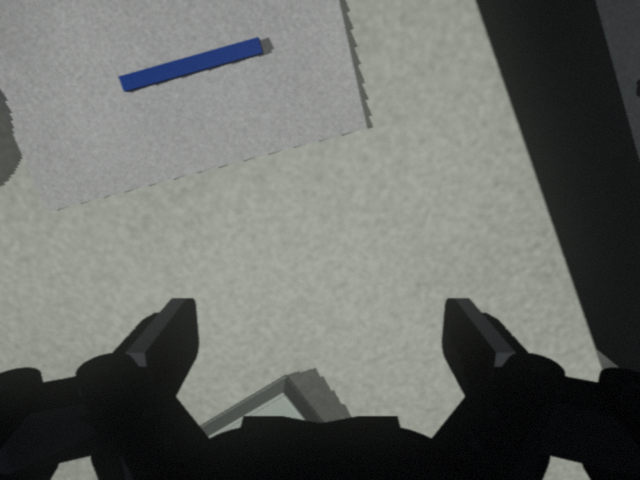

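```bash
cat > h.py <<'E'
from workcell import *
import numpy as np, cv2
from scipy.spatial.transform import Rotation as Ro
def cam(n):
    P=cams.camera_params(n)
    if n=="wrist":
        T=np.eye(4);T[:3,:3]=Ro.from_euler("xyz",get_ee_rot(),degrees=True).as_matrix();T[:3,3]=get_position()
        M=T@P["mount"]
    else:
        R=cv2.Rodrigues(P["rvec"])[0];M=np.eye(4);M[:3,:3]=R.T;M[:3,3]=-R.T@P["tvec"]
    p,d=cams.camera(n)
    return p,d,P["K"],M
def ray(uv,K,M,z):
    uv=np.atleast_2d(np.asarray(uv,float)).reshape(-1,2)
    v=np.c_[(uv-K[:2,2])/[K[0,0],K[1,1]],np.ones(len(uv))]@M[:3,:3].T
    s=(z-M[2,3])/v[:,2]
    return (M[:3,3]+s[:,None]*v)[:,:2]
def proj(X,K,M):
    c=(np.atleast_2d(X)-M[:3,3])@M[:3,:3]
    return (c[:,:2]/c[:,2:])*[K[0,0],K[1,1]]+K[:2,2]
def pts(d,K,M):
    v,u=np.mgrid[:480,:640]
    c=np.stack([(u-K[0,2])/K[0,0]*d,(v-K[1,2])/K[1,1]*d,d],-1)
    return c@M[:3,:3].T+M[:3,3]
def mask(p,c):
    h=cv2.cvtColor(p,cv2.COLOR_RGB2HSV);H,S,V=h[...,0],h[...,1],h[...,2]
    ok=(S>140)&(V>50)
    m={"red":ok&((H<8)|(H>172)),"gold":ok&(H>14)&(H<32),"blue":ok&(H>105)&(H<130)}[c]
    return m.astype(np.uint8)
def blobs(m,amin=60):
    cs,_=cv2.findContours(m,cv2.RETR_EXTERNAL,cv2.CHAIN_APPROX_NONE)
    return sorted([c for c in cs if cv2.contourArea(c)>amin],key=cv2.contourArea,reverse=True)
def save(n,p): cv2.imwrite(f"pics/{n}.png",p[:,:,::-1])
E
python3 - <<'E'
from h import *
p,d,K,M=cam("top")
X=pts(d,K,M)
for c in("red","gold","blue"):
    for b in blobs(mask(p,c)):
        w0=ray(b[:,0],K,M,22)
        (x,y),R=cv2.minEnclosingCircle(w0.astype(np.float32))
        m=np.zeros((480,640),np.uint8);cv2.drawContours(m,[b],-1,1,-1)
        Z=X[...,2][m>0]
        print(c,cv2.contourArea(b),b[:,0].mean(0),"z22:",round(x),round(y),round(R,1),"zpct",np.percentile(Z,[5,50,95]).round())
        if Z.max()>20:
            t=(m>0)&(X[...,2]>60); 
            if t.sum()>10: print("   top",X[t].mean(0).round(1))
for nm,(u,v) in dict(table=(100,200),knobr=(315,313),knobg=(219,243),knobb=(317,225),handle=(457,278),loupe=(210,184),tray=(142,284)).items(): print(nm,X[v,u].round(1))
E
```

```text
red 970.0 [313.58 314.31] z22: 447 33 37.8 zpct [ 18.  25. 100.]
   top [445.6  32.3  86.1]
red 646.0 [385.6097561  167.13414634] z22: 765 -121 33.1 zpct [-4.  4. 26.]
red 537.0 [450.97368421 242.90789474] z22: 602 -260 31.0 zpct [13. 61. 72.]
   top [ 592.3 -242.9   78.9]
gold 534.5 [485.6835443  238.20253165] z22: 613 -334 32.1 zpct [13. 61. 72.]
   top [ 605.7 -317.9   68.3]
gold 365.5 [225.93877551 248.79591837] z22: 583 223 38.7 zpct [16. 21. 25.]
blue 540.5 [414.5974026  248.33766234] z22: 588 -182 31.3 zpct [12. 61. 72.]
   top [ 580.2 -169.5   79.5]
blue 264.0 [ 69.5        472.15833333] z22: 128 512 58.5 zpct [10. 13. 17.]
blue 255.0 [316.83333333 234.48550725] z22: 621 28 37.2 zpct [18. 21. 25.]
table [685.6 499.4   0.9]
knobr [447.   31.1 100.8]
knobg [580.7 221.7  99.8]
knobb [620.   29.5 100.7]
handle [ 520.8 -251.4   84.9]
loupe [714.9 254.9  42.6]
tray [504.  395.7   7.7]
```

```bash
cat >> h.py <<'E'
def wrap(a): return (a+180)%360-180
def yaw_for(xy,a,sym=180):
    """tool yaw so that jaws open along world angle a (mod sym), least |j6|"""
    j1=np.degrees(np.arctan2(xy[1],xy[0]))
    return min([wrap(a+90+k*sym) for k in range(int(360/sym))],key=lambda y:abs(wrap(j1+90-y)))
def go(x,y,z,yaw): r.move_to([x,y,z],[180,0,yaw])
def st(x,y,z,yaw,v=150): r.move_straight([x,y,z],[180,0,yaw],v)
E
python3 - <<'E'
from h import *
p,d,K,M=cam("top"); X=pts(d,K,M)
m=(X[...,2]>18)&(X[...,2]<45)&(np.abs(X[...,0]-504)<110)&(np.abs(X[...,1]-395)<110)
print(m.sum(),cv2.minAreaRect(X[m][:,:2].astype(np.float32)))
# tray by rim corners from edges
q=p[230:330,95:195]; save("tray0",cv2.resize(q,None,fx=6,fy=6,interpolation=2))
q=p[205:320,375:520]; save("vise0",cv2.resize(q,None,fx=5,fy=5,interpolation=2))
E
```

```text
813 ((507.4195251464844, 385.7933349609375), (150.8017120361328, 152.17710876464844), 7.8998894691467285)
```

View pics/tray0.png

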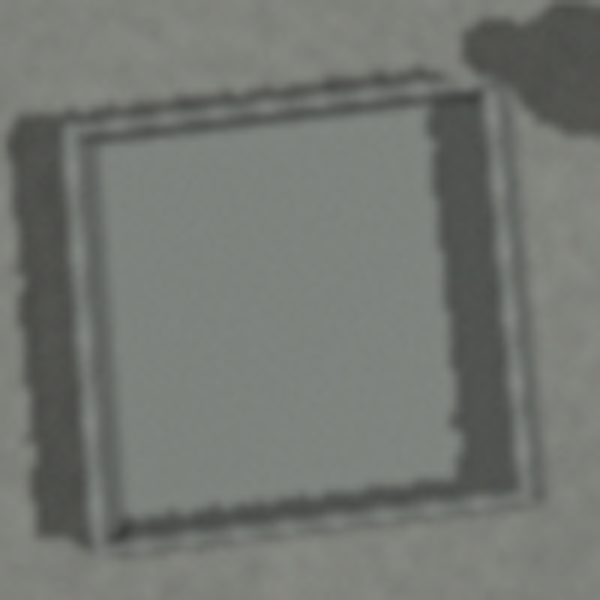

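View pics/vise0.png

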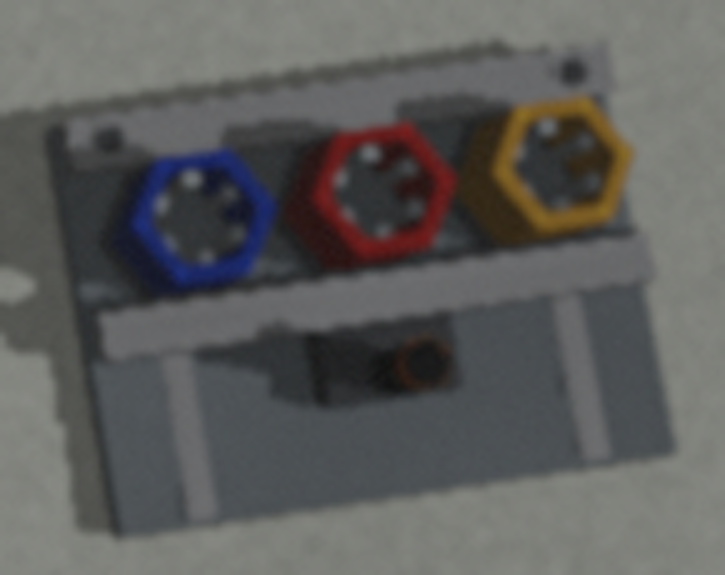

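```bash
cat > caps.py <<'E'
from h import *
import sys
T=np.array([507.,386.]);ty=6.5
c,s=np.cos(np.radians(ty)),np.sin(np.radians(ty)); Rt=np.array([[c,-s],[s,c]])
K={"gold":(580.7,221.7,(34,34),90),"blue":(620,29.5,(34,-34),90),"red":(447,31.1,(-34,0),0)}
K["red"]=(447,31.1,(-34,34),None)
def do(n):
    x,y,spot,_=K[n]
    tx,tyy=T+Rt@np.array(spot)
    a={"gold":0+ty,"blue":0+ty,"red":90+ty}[n]
    yw=yaw_for((tx,tyy),a)
    j=np.degrees(np.arctan2(y,x)-np.arctan2(tyy,tx))
    yp=yw+j   # same j6
    r.let_go(); go(x,y,150,yp); st(x,y,77,yp,120)
    r.gripper_close(35); w=get_grip_width(); st(x,y,190,yp,200); print(n,"grip",w,get_grip_width())
    go(tx,tyy,190,yw); st(tx,tyy,64,yw,150); st(tx,tyy,60,yw,40); print("f",get_wrist_force(),get_grip_width())
    r.let_go(); st(tx,tyy,190,yw,250); print(get_time())
for n in sys.argv[1:]: do(n)
E
python3 - <<'E'
from h import *
P=cams.camera_params("top");K=P["K"];R=cv2.Rodrigues(P["rvec"])[0];M=np.eye(4);M[:3,:3]=R.T;M[:3,3]=-R.T@P["tvec"]
w=ray([(107,250.3),(176.7,244.2),(185,312.5),(111.7,320.8)],K,M,30); print(w,w.mean(0),np.degrees(np.arctan2(*(w[0]-w[1])[::-1])),np.degrees(np.arctan2(*(w[3]-w[2])[::-1])))
E
python3 caps.py gold
```

```text
[[571.70399907 465.6637054 ]
 [587.13192184 321.41715535]
 [445.22199273 297.20020141]
 [426.06118187 446.03025826]] [507.52977388 382.57783011] 96.1048750547869 97.33607041692102
gold grip 0.26482677811172395 0.26420749190068665
f [-0.54203623  0.84735661 -0.609402  ] 0.26497649459880357
7.625
```

```bash
sed -i 's/T=np.array(\[507.,386.\])/T=np.array([507.5,384.5])/' caps.py; python3 caps.py blue red; python3 - <<'E'
from h import *
go(500,120,330,180)
p,d,K,M=cam("top"); save("top1",p); X=pts(d,K,M)
p,d,K,M=cam("scene"); save("scene1",p[180:380,150:560])
m=(X[...,2]>70)&(abs(X[...,0]-507)<80)&(abs(X[...,1]-385)<80)
n,l,s,c=cv2.connectedComponentsWithStats(m.astype(np.uint8))
for i in range(1,n): print(s[i,4],X[l==i].mean(0).round(1))
E
```

```text
blue grip 0.2687613471570701 0.2648660082875801
f [ 0.58403728 -1.08592883 -0.70043326] 0.2678802904321621
15.2083
red grip 0.26801098890251235 0.2630446047525529
f [-0.68589111 -0.58930956 -1.22404991] 0.2721186178852817
22.7833
124 [546.4 352.3  80.9]
125 [538.1 424.4  80.5]
132 [468.7 412.9  80.6]
```

View pics/top1.png

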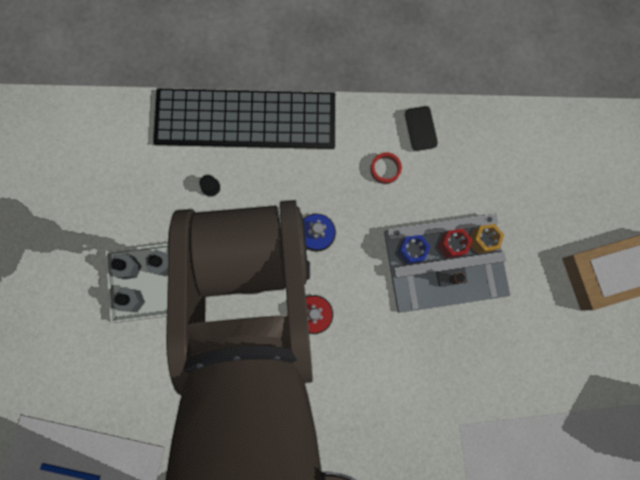

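View pics/scene1.png

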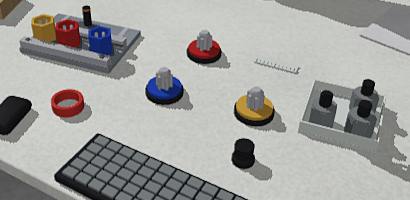

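```bash
cat > look.py <<'E'
from h import *
import sys,pickle
S={"red":(447,32),"gold":(582,222),"blue":(620.5,28.5)}
D={}
for c in ("gold","blue","red"):
    x,y=S[c]; j1=np.degrees(np.arctan2(y,x))
    for k,yw in enumerate((j1+1,wrap(j1+179))):
        go(x,y,170,yw); r.dwell(0.2)
        D[c,k]=cam("wrist"); save(f"st_{c}{k}",D[c,k][0])
pickle.dump(D,open("st.pkl","wb")); print(get_time())
E
python3 look.py
python3 - <<'E'
import cv2,numpy as np
a=[np.hstack([cv2.imread(f"pics/st_{c}{k}.png")[80:440,140:500] for k in (0,1)]) for c in("red","gold")]
cv2.imwrite("pics/stall.png",cv2.resize(np.vstack(a),(600,600)))
E
```

```text
41.1833
```

View pics/stall.png

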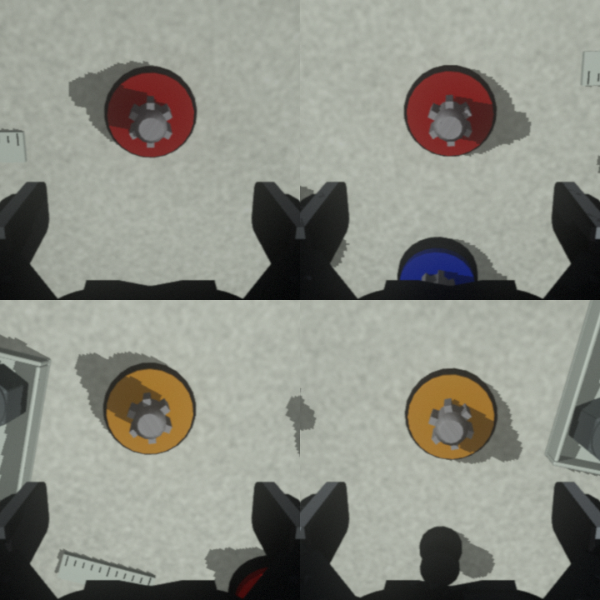

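View pics/st_blue0.png

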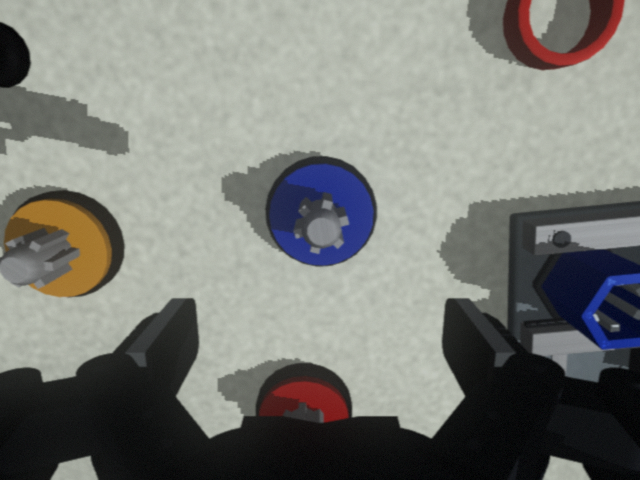

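```bash
python3 - <<'E'
from h import *
import pickle
D=pickle.load(open("st.pkl","rb"))
S={"red":(447,32),"gold":(582,222),"blue":(620.5,28.5)}
from scipy.optimize import least_squares
tiles=[]
for c in S:
    C=[]
    for k in (0,1):
        p,d,K,M=D[c,k]
        h=cv2.cvtColor(p,cv2.COLOR_RGB2HSV);H,Sa,V=cv2.split(h)
        m=((Sa>110)&(V>25)&{"red":(H<10)|(H>170),"gold":(H>12)&(H<35),"blue":(H>105)&(H<130)}[c]).astype(np.uint8)
        bs=blobs(m,500); b=min(bs,key=lambda b:np.hypot(*(ray(b[:,0].mean(0),K,M,22)[0]-S[c])))
        w=ray(cv2.convexHull(b)[:,0],K,M,22)
        (x,y),R=cv2.minEnclosingCircle(w.astype(np.float32))
        f=least_squares(lambda q:np.hypot(w[:,0]-q[0],w[:,1]-q[1])-q[2],[x,y,R],loss="soft_l1").x
        C.append(f)
    C=np.array(C); 
    ph=[]
    for k in (0,1):
        p,d,K,M=D[c,k]
        cc=C[k][:2]
        # rectified at z=54, world axes (x up, y left)
        n=240; g=np.linspace(30,-30,n); gx,gy=np.meshgrid(g,g,indexing="ij")
        uv=proj(np.c_[cc[0]+gx.ravel(),cc[1]+gy.ravel(),np.full(n*n,54.)],K,M).reshape(n,n,2).astype(np.float32)
        im=cv2.remap(p,uv[...,0],uv[...,1],cv2.INTER_CUBIC); tiles.append(im)
        a=np.radians(np.arange(0,360,1)); 
        for rr in (15,16,17):
            uv=proj(np.c_[cc[0]+rr*np.cos(a),cc[1]+rr*np.sin(a),np.full(len(a),54.)],K,M).astype(np.float32)
            s=cv2.remap(cv2.cvtColor(p,cv2.COLOR_RGB2HSV)[...,1],uv[:,0].reshape(1,-1),uv[:,1].reshape(1,-1),1)[0]
            g2=(s<80).astype(float)
            F=(g2*np.exp(-6j*a)).mean(); ph.append((round(-np.degrees(np.angle(F))/6%60,1),round(abs(F),2)))
    print(c,C.round(2).tolist(),C.mean(0).round(2),ph)
save("rect",np.vstack([np.hstack(tiles[:3]+tiles[3:4]),np.hstack(tiles[4:6]+tiles[4:6])])[:, :800])
E
```

```text
red [[448.11, 32.11, 37.67], [446.96, 32.14, 37.72]] [447.53  32.13  37.7 ] [(np.float64(5.2), np.float64(0.15)), (np.float64(4.5), np.float64(0.19)), (np.float64(4.9), np.float64(0.2)), (np.float64(5.1), np.float64(0.15)), (np.float64(6.2), np.float64(0.18)), (np.float64(5.4), np.float64(0.23))]
gold [[585.64, 224.01, 37.87], [584.52, 223.69, 37.91]] [585.08 223.85  37.89] [(np.float64(29.6), np.float64(0.16)), (np.float64(29.8), np.float64(0.19)), (np.float64(27.9), np.float64(0.22)), (np.float64(29.5), np.float64(0.15)), (np.float64(30.5), np.float64(0.17)), (np.float64(29.0), np.float64(0.22))]
blue [[623.87, 28.39, 37.65], [622.81, 28.53, 37.7]] [623.34  28.46  37.68] [(np.float64(48.2), np.float64(0.16)), (np.float64(48.6), np.float64(0.17)), (np.float64(49.2), np.float64(0.19)), (np.float64(49.7), np.float64(0.15)), (np.float64(48.4), np.float64(0.17)), (np.float64(50.1), np.float64(0.21))]
```

View pics/rect.png

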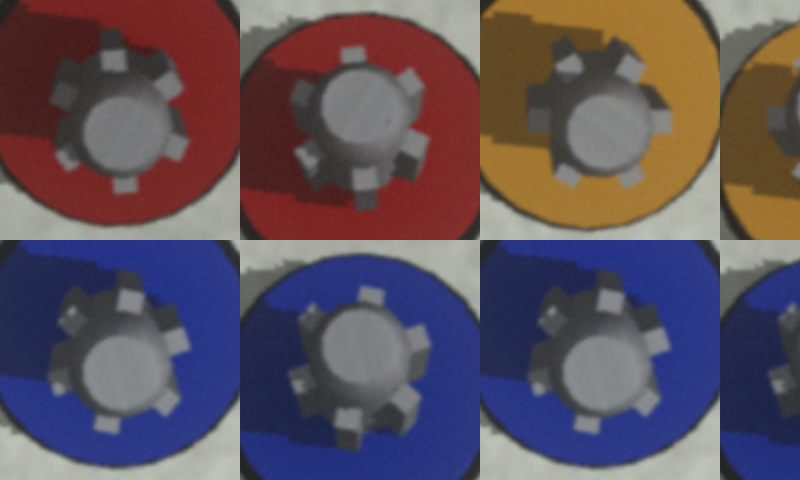

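```bash
cat > hubs.py <<'E'
from h import *
def measure_hubs(p,d,K,M,ztop):
    X=pts(d,K,M); out={}
    h=cv2.cvtColor(p,cv2.COLOR_RGB2HSV);H,Sa,V=cv2.split(h)
    for c in ("red","gold","blue"):
        m=((Sa>110)&(V>25)&{"red":(H<10)|(H>170),"gold":(H>12)&(H<35),"blue":(H>105)&(H<130)}[c]&(X[...,2]>ztop-6)&(X[...,2]<ztop+8)).astype(np.uint8)
        bs=blobs(m,400)
        for b in bs[:1]:
            w=ray(cv2.convexHull(b)[:,0],K,M,ztop).astype(np.float32)
            if b[:,0,1].max()>470 or b[:,0,0].max()>635 or b[:,0,0].min()<4: continue
            mo=cv2.moments(w.reshape(-1,1,2)); cx,cy=mo["m10"]/mo["m00"],mo["m01"]/mo["m00"]
            # angle: direction of flat normal = minimal support width
            a=np.radians(np.arange(0,60,.5)); 
            sup=sum((((w@[np.cos(a+t),np.sin(a+t)]).max(0)-(w@[np.cos(a+t),np.sin(a+t)]).min(0)) for t in np.radians([0,60,120])))/3
            i=sup.argmin()
            z=np.median(X[...,2][m>0])
            out[c]=(round(cx,2),round(cy,2),round(np.degrees(a[i]),1),round(float(sup.min()),1),round(float(z),1))
    return out
if __name__=="__main__":
    import sys
    x,y=596,-246
    for k,yw in enumerate((9.8,-170.2)):
        go(x,y,215,yw); r.dwell(.2)
        D=cam("wrist"); save(f"{sys.argv[1]}{k}",D[0]); print(measure_hubs(*D,71))
        X=pts(*D[1:]); m=(X[...,2]>76)&(X[...,2]<95)&(np.hypot(X[...,0]-521,X[...,1]+253)<60)
        if m.sum()>20: print("handle",m.sum(),X[m].mean(0).round(1))
    print(get_time())
E
python3 hubs.py vw_a
```

```text
{'red': (599.04, -257.9, np.float64(7.5), 52.1, 70.2), 'gold': (610.18, -323.88, np.float64(10.0), 52.4, 70.2), 'blue': (584.89, -172.4, np.float64(10.0), 52.4, 70.2)}
handle 629 [ 526.2 -257.3   83.3]
{'red': (597.94, -258.67, np.float64(7.5), 52.1, 70.3), 'gold': (608.76, -324.38, np.float64(10.0), 52.3, 70.3), 'blue': (583.69, -172.98, np.float64(9.5), 52.5, 70.2)}
handle 845 [ 524.4 -258.3   83.9]
46.5583
```

```bash
python3 - <<'E'
import cv2,numpy as np
a=np.hstack([cv2.imread(f"pics/vw_a{k}.png") for k in (0,1)]);cv2.imwrite("pics/vw_a.png",cv2.resize(a,(800,300)))
E
```

```text
(no output)
```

View pics/vw_a.png

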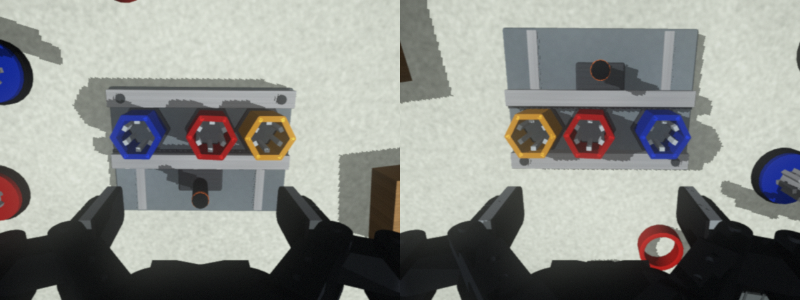

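```bash
cat > jaw.py <<'E'
from h import *
import sys
u=np.array([np.cos(np.radians(9.6)),np.sin(np.radians(9.6))])
def jaw(x,y,dist):
    yw=yaw_for((x,y),99.6)
    r.let_go(); go(x,y,140,yw); st(x,y,49,yw,150); r.gripper_close(40); print("w",get_grip_width())
    q=np.array([x,y])+dist*u; st(*q,49,yw,40); print(get_wrist_force(),get_position())
    r.let_go(); st(*q,140,yw,200); print(get_time())
if __name__=="__main__": jaw(*map(float,sys.argv[1:4]))
E
python3 jaw.py 525 -259 -37.5; sed -i 's/x,y=596,-246/x,y=590,-246/' hubs.py; python3 hubs.py vw_b
```

```text
w 0.2202727595902836
[0.12967782 8.04448966 6.92725684] [ 487.90097131 -264.33073206   49.41492514]
53.0917
{'red': (598.85, -257.98, np.float64(7.5), 52.1, 70.3), 'gold': (610.17, -323.85, np.float64(10.0), 52.6, 70.2), 'blue': (584.87, -172.39, np.float64(9.5), 52.3, 70.2)}
handle 610 [ 489.5 -263.6   83.2]
{'red': (597.9, -258.64, np.float64(7.0), 52.3, 70.3), 'gold': (608.78, -324.43, np.float64(10.0), 52.5, 70.3), 'blue': (583.48, -173.0, np.float64(10.0), 52.5, 70.3)}
handle 946 [ 487.8 -264.4   83.8]
56.8167
```

View pics/vw_b0.png

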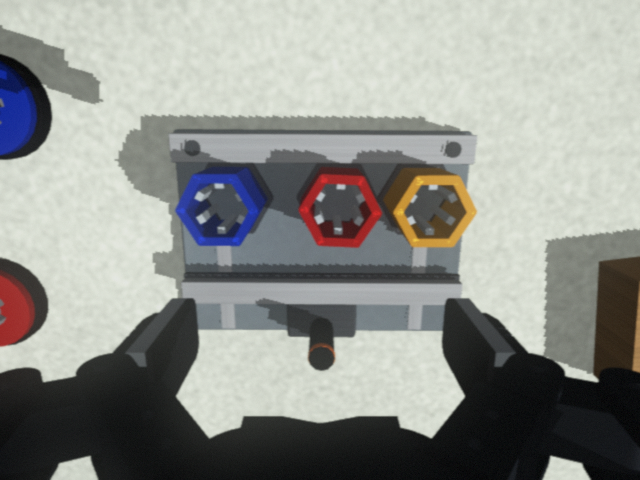

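```bash
cat > place.py <<'E'
from h import *
import sys
SEAT={"red":(447.53,32.13,5.2),"gold":(585.08,223.85,29.4),"blue":(623.34,28.46,49.)}
ZG=42.
def fz(): 
    return float(np.mean([get_wrist_force()[2] for _ in range(3)]))
def pick(c,x,y,a,zg=ZG):
    yw=yaw_for((x,y),a); r.let_go(); go(x,y,125,yw); st(x,y,zg,yw,120); r.gripper_close(60); print("grip",get_grip_width(),get_position())
    st(x,y,zg+8,yw,30); st(x,y,130,yw,150); print("lift",get_grip_width(),get_wrist_force())
    return yw
def insert(c,ygrip,x,y,off=27.,xo=0,yo=0):
    sx,sy,th=SEAT[c]; sx+=xo;sy+=yo
    j6=np.degrees(np.arctan2(y,x))+90-ygrip
    j1=np.degrees(np.arctan2(sy,sx))
    c6=[(wrap(th+30+90+60*k)) for k in range(6)]
    yw=min(c6,key=lambda q:abs(wrap(j1+90-q)-j6*0.5))
    go(sx,sy,130,yw); st(sx,sy,54+off+4,yw,100); r.dwell(.2); f0=fz(); print("f0",f0,get_grip_width())
    z=54+off+4; zend=22+off-1; cur=yw; amp=0
    seq=[0,4,-4,8,-8,12,-12,16,-16,20,-20,25,-25,30,-30]; i=0
    while z>zend:
        z-=2; st(sx,sy,z,cur,40); r.dwell(.05); f=fz()-f0
        if abs(f)>12:
            if z<22+off+4: break
            z+=2.0  # hold light pressure, rock
            i+=1
            if i>=len(seq): print("FAILED mesh"); break
            z-=1; cur=yw+seq[i]; st(sx,sy,z,cur,40); print("rock",seq[i],round(f,1),round(z,1)); z+=1
    print("end z",round(z,1),get_position(),"f",fz()-f0,get_grip_width(),get_wrist_force(),get_moment())
    return cur
if __name__=="__main__":
    c=sys.argv[1]; x,y,a=map(float,sys.argv[2:5])
    yg=pick(c,x,y,a); cur=insert(c,yg,x,y); print(get_time())
E
python3 place.py blue 584.2 -172.7 9.8
```

```text
grip 0.6005301779762248 [ 583.98488215 -172.80419226   42.83432896]
lift 0.6004911507802096 [ 0.24963049  0.90071374 -2.85356432]
f0 -2.0216981719314235 0.5937619620420911
end z 47.0 [623.57352787  28.42054865  49.70254665] f 27.828998108156895 0.5983916233899357 [-10.29483476  -0.51280654  25.80729994] [0.05516819 1.35834179 0.00191819]
68.2083
```

```bash
cat > rel.py <<'E'
from h import *
from hubs import measure_hubs
import sys
x,y,z=get_position(); 
r.let_go(); r.move_straight([x,y,170],None,200); r.dwell(.1)
D=cam("wrist"); save(sys.argv[1],D[0]); print(measure_hubs(*D,78)); print(get_position(),get_time())
E
python3 rel.py relb; python3 hubs.py vw_c
```

```text
{'blue': (623.93, 30.19, np.float64(18.5), 52.0, 77.4)}
[623.0779075   28.42495063 168.51170828] 69.5667
{'red': (598.83, -258.03, np.float64(7.5), 52.1, 70.3), 'gold': (610.03, -323.85, np.float64(10.0), 52.7, 70.2)}
handle 593 [ 489.6 -263.5   83.2]
{'red': (597.93, -258.64, np.float64(7.0), 52.2, 70.3), 'gold': (608.72, -324.42, np.float64(10.0), 52.6, 70.3)}
handle 952 [ 487.8 -264.3   83.8]
73.8917
```

View pics/relb.png

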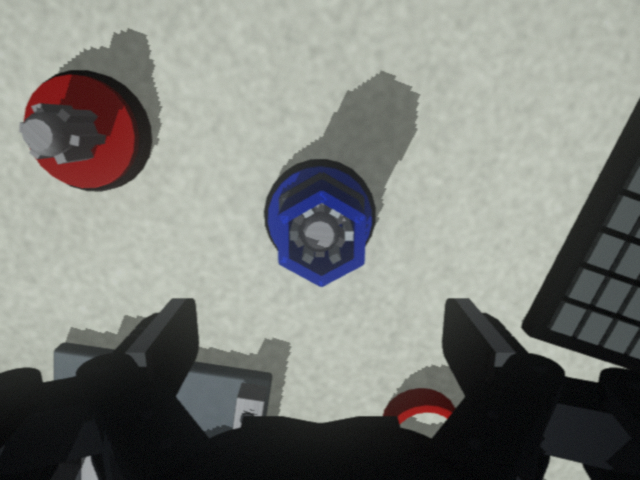

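```bash
sed -i 's/off=27\./off=27.8/' place.py; python3 place.py gold 609.3 -324.1 10
```

```text
grip 0.5952641553590282 [ 609.01168729 -324.30758261   42.99168293]
lift 0.5978307006719704 [-0.18852161  0.275278   -5.125166  ]
f0 -3.8959765592459235 0.6013016254621719
end z 47.8 [584.92505242 223.88481232  49.87017566] f 21.887510314115627 0.5957928887601187 [-13.50586302  -3.13489321  17.99153375] [-0.21078415  2.14128822 -0.02585976]
86.2583
```

```bash
python3 rel.py relg; python3 hubs.py vw_d
```

```text
{'gold': (585.74, 223.96, np.float64(59.5), 52.2, 77.4)}
[584.41548029 223.7246646  168.44471548] 87.6083
{'red': (598.95, -257.96, np.float64(7.5), 52.2, 70.2)}
handle 604 [ 489.6 -263.5   83.1]
{'red': (597.88, -258.51, np.float64(7.5), 52.1, 70.3)}
handle 952 [ 487.8 -264.4   83.8]
92.4833
```

View pics/relg.png

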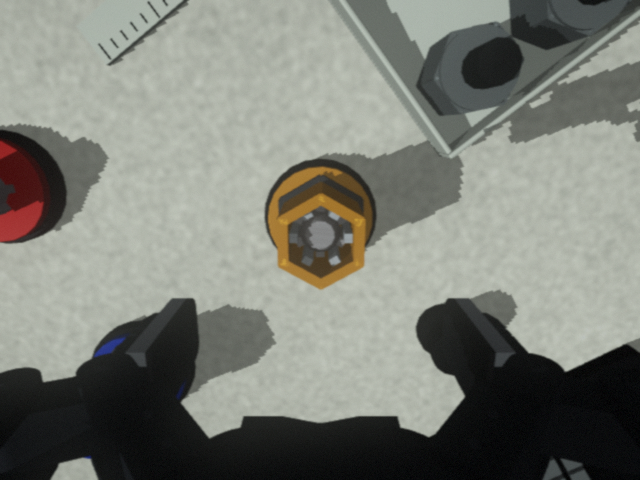

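Gold hub sits meshed at pixel (320,235), top at its home height. Red next.

```bash
python3 place.py red 598.3 -258.3 7.5
```

```text
grip 0.5959395581750887 [ 597.97613891 -258.51515728   42.93828148]
lift 0.5963349204805865 [-0.48542161  0.1253706  -3.65600404]
f0 -3.3124821410283247 0.596816627704878
end z 47.8 [447.55369895  31.9297984   49.20846552] f 33.039844467523636 0.5998497497535272 [-6.13349952 -3.96327101 29.72736233] [-0.6166754   1.23081312  0.04994787]
104.2167
```

```bash
python3 rel.py relr; python3 jaw.py 488.2 -265 39.5; python3 hubs.py vw_e
```

```text
{'red': (448.14, 32.76, np.float64(35.5), 52.2, 77.3)}
[447.06805661  31.95513877 168.82570835] 105.5667
w 0.22054266066999392
[-13.38427053  -0.29806513  10.38337625] [ 525.22295673 -258.0411159    49.3469796 ]
110.8917
{}
handle 634 [ 526.3 -257.5   83.4]
{}
handle 831 [ 524.4 -258.2   83.9]
114.5167
```

View pics/relr.png

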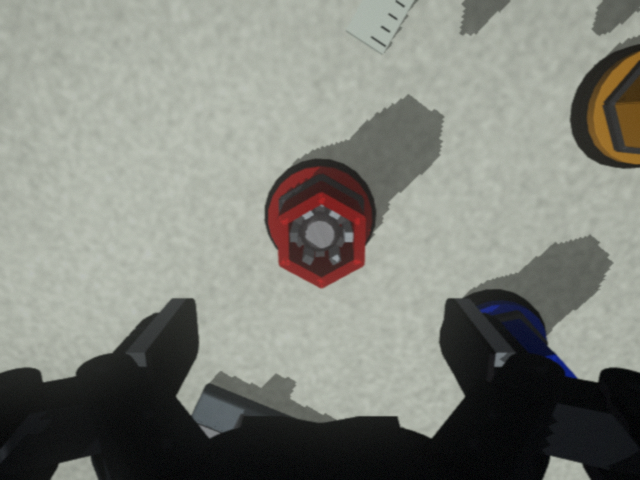

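View pics/vw_e0.png

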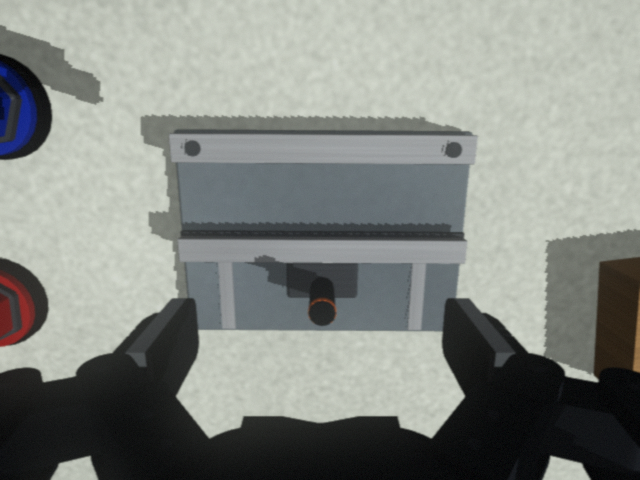

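Red is home (top at 77.3); the handle is back where it was when closed (526.3,-257.5 against 526.2,-257.3). One last overall look before handing in.

```bash
python3 - <<'E'
from h import *
from hubs import measure_hubs
go(300,-560,300,yaw_for((300,-560),0)); r.dwell(.2)
D=cam("top"); save("fin",D[0]); print(measure_hubs(*D,78)); X=pts(*D[1:])
m=(X[...,2]>70)&(abs(X[...,0]-507)<80)&(abs(X[...,1]-385)<80)
n,l,s,c=cv2.connectedComponentsWithStats(m.astype(np.uint8))
print([X[l==i].mean(0).round(0) for i in range(1,n)],get_time(),get_wrist_force())
p=cam("scene")[0]; save("fin_s",p)
E
```

```text
{'red': (447.38, 31.62, np.float64(35.5), 51.7, 77.4), 'gold': (585.02, 222.49, np.float64(58.5), 52.1, 77.3), 'blue': (621.99, 28.72, np.float64(18.5), 52.1, 77.1)}
[array([546., 352.,  80.]), array([538., 424.,  80.]), array([469., 413.,  81.])] 116.3667 [-0.13507135 -0.21456505  0.24517584]
```

View pics/fin.png

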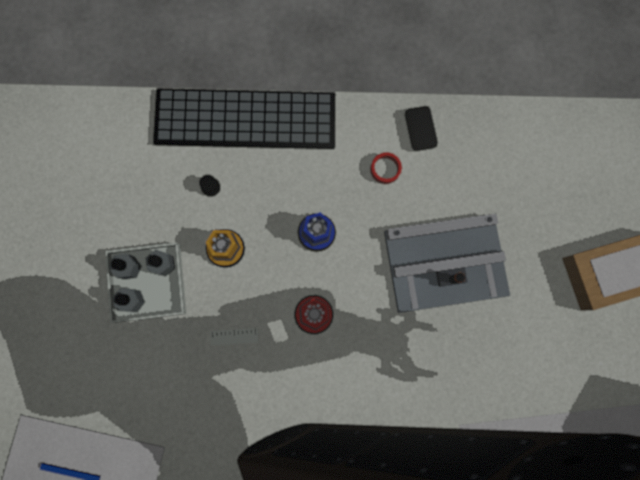

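View pics/fin_s.png

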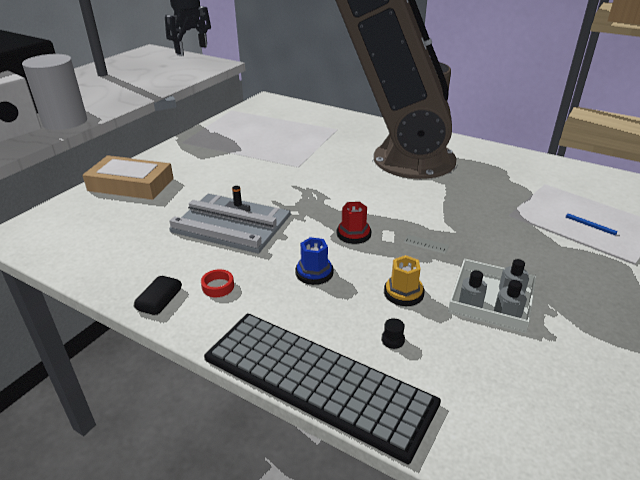

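```bash
python3 - <<'E'
from workcell import *
r.close_job(); print(get_time())
E
```

```text
the job is handed in; nothing more can be done
the job is handed in; nothing more can be done
```

The job is done and handed in at about 116 s. All three guard caps are in the white tray, all three hubs sit on the stages of their own colour, and the empty vise is closed.

- **Hubs:** each one meshed on the first push, so no rocking was needed. From the top camera, their tops read 77.1–77.4 mm against a nominal 78 mm. The depth readings ran about 0.7 mm low on the hubs while they stood in the vise too. A hub stuck on the spindle's teeth would have stood 32 mm too high.
- **Hub centres:** they measured within about 1.5 mm of the spindles in the last top view. The wrist and top cameras disagreed by up to about 2 mm throughout, so I steered by the wrist camera, using the mean of two opposite views.
- **Knocked hub:** the red hub was pushed about 1 cm along the vise early on. I measured its new position before picking it up.
- **Caps:** all three stand upright on the tray floor, with their knob tops at about 80 mm.
- **Vise:** the handle is back within about 0.3 mm of where it read at the start, when the vise was closed.
- **Bystanders:** the tape roll, loupe and scale bar appear in the same places as at the start. I judged this by eye and did not measure it.

No check failed. The interface gives no verdict, so these readings are the only confirmation.

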